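# Reject the fan rotor that fails the knife-edge balance

### The arm

A 6-joint arm with a two-finger parallel gripper is mounted at the origin on the work surface. World frame = base frame: x ahead of the robot, y to its left, z up, the work surface at z = 0. Lengths are in mm, angles in rad, forces in N, time in s.
With the tool pointing down it reaches from about 275 to 825 mm from the base axis. Payload 5.2 kg.
Tool frame: the origin (TCP) lies on the centre line of the jaws, within the pads' length; the fingertips stand ahead of it and the grasp point (between the pads) lies 6 mm ahead of it (arm.tip_extent is the z of the fingertips in the tool frame, in mm); z points along the fingers, y is the line along which they close (so a half turn about z gives the same grasp; the last joint's range is limited). The gripper opens to 93 mm and grips with 3 to 60 N. Pads are 15 mm wide; open, the fingers measure 128 mm over their backs; the gripper's body (75 mm by 188 mm) begins 65 mm behind the grasp point.
Start: joints at [-1.322, 0.259, 1.535, -0, 1.348, -0.203], TCP at [240.143, -494.81, 243.653] pointing down, gripper open.
Joint ranges: [-3.14, 3.14], [-0.91, 2.08], [0.19, 2.58], [-1.22, 4.36], [0.22, 2.71], [-3.12, 3.12]. Speed limits (rad/s): [2.57, 2.57, 3.14, 3.14, 3.14, 3.14].

### API

Orientations are given as [roll, pitch, yaw] about the fixed x, y, z axes, in that order (R = Rz(yaw) Ry(pitch) Rx(roll)).
In Python, from plant import telemetry, get_image, arm gives the robot as it stands.
- The arm moves only by the tool servo_tool, never from a script. Its arguments are lists of equal length, an entry for each row: "xyz": the shift along the tool's x, y, z in m, a list of three; "turn": the turn, a rotation vector about the tool's x, y, z in rad, a list of three; "jaw": the closure, from 0 (fully open) to 1 (shut). A call has 1 to 12 rows; each row is the pose to reach, as a shift and turn from the pose commanded when the call began, along the tool's axes at that moment; what a row does not reach only later rows make up. A row lasts 1/12 s, in which the tool goes at most 41.7 mm and 7.16 degrees, less where a joint would pass 70% of its speed; a pose out of reach is approached as far as the arm can. A call with a gripper value outside its range is refused whole. The fingers move at their own pace and stop on an object; the grip force is fixed at half the most. Time passes only in rows, so rows that repeat a pose let the fingers close. It gives the time, the measured TCP pose, the force, the opening and the grip force at its end, in the units of the state.
- telemetry.get_obs(): the state, without advancing time (a new reading comes with each control period).
- get_image(name): name is "scene" or "side" or "wrist"; returns a dict with "image" (420x560x3 uint8, red, green, blue), "K" (3x3 intrinsics, pixels), "origin" and "rotation" of the camera in the world. Camera axes: x right, y up, looking along -z (the intrinsics and any distortion apply to the point x, -y, -z); pixel columns grow to the right and rows downward; lengths in mm; the calibration is good to about 2 mm. A picture is of the moment at which its call begins. There is no depth.
- arm.job_done(): hands the job in; it is judged then, once.
The state is a dict: "clock": time; "joint_positions": joint angles; "joint_vel": joint speeds; "joint_torque": joint torques, N m; "ee_pos": TCP position; "ee_rot": TCP orientation; "wrist_force": force on the tool from outside, world axes, zero at the start; "moment": the same for the moment, N m; "opening": finger opening in mm; "grip_force": force on a finger pad.
Only numpy, scipy, OpenCV 4.12 (cv2) and the standard library are available. Lean on these libraries where they do the work, as an engineer would, in place of code of your own. Each camera call takes 0.05 s, during which the arm holds its last target. There are 200 camera calls.

### The job

One of the two two-bladed fan rotors has its mass off-centre, though they look alike. Try them on the knife-edge balance, centred on the platform with the blades along the beam, to find out which one tips it. Finish with the good rotor standing centred and balanced on the beam, and the off-centre one standing on its hub in the large open grey tray.

Things in the scene. Friction and masses are not known exactly. Their poses are not given: they have to be found in the camera images.
- rotor_a: Two-bladed fan rotor, 0.25 kg, on its hub: black hub 56 mm dia, 42 mm tall (6 mm brass stub on top); two steel blades along its +y and -y, 160 mm tip to tip, 28 mm wide, 12 to 24 mm above the hub's underside. Grip the hub from above, closing along x. Origin: centre of the underside, z up. Either this or rotor_b is off-centre. A four-bladed rotor and a pulley nearby are not in the job.
- rotor_b: The other two-bladed rotor; same size, look and frame as rotor_a. One of the two (names and places do not tell) has its centre of mass 20 mm off the axis, towards one blade; the other's is on the axis.
- pan (a point): Top centre of the balance's 70 mm square platform, 65 mm above the bench. The 144 mm beam lies along its y and rocks about a knife edge along its x, 11 mm below; base 100 x 160 mm. The point tilts with the beam: z vertical when level or empty, stops at 0.2 rad. Centred within 5 mm, the good rotor tilts it under 0.09 rad, the off-centre one over 0.16 within 1 s. Only friction holds the rotor.
- tray: Reject tray, fixed: open grey plastic tray, 170 mm (its x) by 220 mm (its y), 30 mm tall, walls and floor 5 mm thick; the rotor fits with its blades along y. Origin: centre of the underside, on the bench. (The smaller blue divided bin is not it.)
Things that resemble listed ones, but are neither listed nor needed, are in the scene too. What is shaped like the rotor_a but purple is not meant.

How it is judged (in metres and radians):
At the end, for the whole second after the job is handed in: One rotor stands on the platform (within 8 mm of centre along the beam, 20 mm across, blades within 20 degrees of the beam) and the beam tilts under 0.13 rad; the other stands on the grey tray's floor (within 60 mm of its centre in x, 80 mm in y, tilt under 0.2 rad); both at rest (((x of rotor_a in the frame of pan between -0.02 and 0.02 m and y of rotor_a in the frame of pan between -0.008 and 0.008 m and z of rotor_a in the frame of pan between -0.006 and 0.006 m and angle between the y axis of rotor_a and the y axis of pan, either way round below 0.35 rad and angle between pan's own z axis and vertical below 0.13 rad and linear speed of each of rotor_a, rotor_b below 0.02 m/s and x of rotor_b in the frame of tray between -0.06 and 0.06 m and y of rotor_b in the frame of tray between -0.08 and 0.08 m and z of rotor_b in the frame of tray below 0.015 m and angle between rotor_b's own z axis and vertical below 0.2 rad) or (x of rotor_b in the frame of pan between -0.02 and 0.02 m and y of rotor_b in the frame of pan between -0.008 and 0.008 m and z of rotor_b in the frame of pan between -0.006 and 0.006 m and angle between the y axis of rotor_b and the y axis of pan, either way round below 0.35 rad and angle between pan's own z axis and vertical below 0.13 rad and linear speed of each of rotor_b, rotor_a below 0.02 m/s and x of rotor_a in the frame of tray between -0.06 and 0.06 m and y of rotor_a in the frame of tray between -0.08 and 0.08 m and z of rotor_a in the frame of tray below 0.015 m and angle between rotor_a's own z axis and vertical below 0.2 rad))); the robot touches nothing.
It also fails if it takes over 72 s, if anything falls off the work surface, if the arm or the gripper's body presses on something with over 40 N, if the wrist force passes 120 N, or if a joint passes its speed limit or range.

## Working session

There is one attempt and no reset: what is moved stays moved. The work goes in short steps, Python scripts to look and compute and a tool call to move; the robot and the scene stay as the last step left them, time stands still between calls to the robot, and variables do not carry over. Pictures are saved under pics/ and viewed, at most 12 in all, crops included, and the job is handed in when it is done.

Besides the shell and the picture viewer there is one more tool, called after "Request:" as name(argument=value, ...) on one line, values as JSON. servo_tool: Moves the arm, as the interface text tells. Its arguments: {"type":"object","properties":{"xyz":{"type":"array","items":{"type":"array","items":{"type":"number"}}},"turn":{"type":"array","items":{"type":"array","items":{"type":"number"}}},"jaw":{"type":"array","items":{"type":"number"}}},"required":["xyz","turn","jaw"]}

```bash
mkdir -p pics; cat > h.py <<'E'
import numpy as np, cv2
from plant import telemetry, get_image, arm
def snap(n,f):
    d=get_image(n); cv2.imwrite(f'pics/{f}.png',d['image'][:,:,::-1]); np.save(f'pics/{f}.npy',d,allow_pickle=True); return d
def load(f): return np.load(f'pics/{f}.npy',allow_pickle=True).item()
def ray(d,u,v,z):
    K=np.array(d['K']);p=np.linalg.inv(K)@[u,v,1.]
    w=np.array(d['rotation'])@[p[0],-p[1],-p[2]];o=np.array(d['origin'])
    return o+w*(z-o[2])/w[2]
def proj(d,P):
    c=np.array(d['rotation']).T@(np.array(P)-d['origin']);q=np.array(d['K'])@[c[0],-c[1],-c[2]];return q[:2]/q[2]
E
python3 -c "
from h import *
a=snap('scene','s0');b=snap('side','d0')
for d in (a,b): print({k:(np.round(v,3).tolist() if k!='image' else 0) for k,v in d.items()})
print(arm.tip_extent)
cv2.imwrite('pics/s0b.png',cv2.resize(a['image'][:,:,::-1],(800,600)))
"
```

```text
{'image': 0, 'K': [[430.434, 0.0, 272.58], [0.0, 430.434, 214.495], [0.0, 0.0, 1.0]], 'origin': [1055.519, -988.797, 942.883], 'rotation': [0.838, 0.005, 0.656]}
{'image': 0, 'K': [[477.867, 0.0, 276.767], [0.0, 477.867, 203.741], [0.0, 0.0, 1.0]], 'origin': [158.065, 1145.59, 911.319], 'rotation': [1.02, -0.013, -2.925]}
25.0
```

View pics/s0b.png

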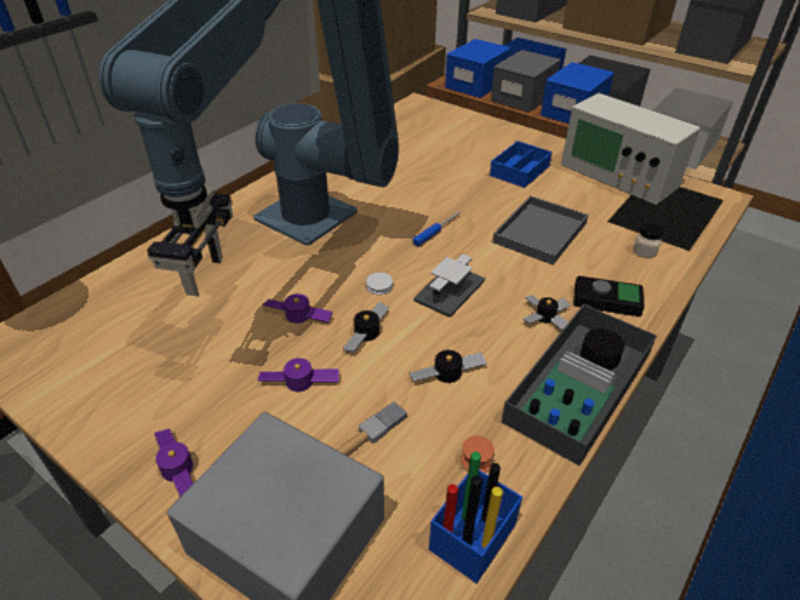

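View pics/d0.png

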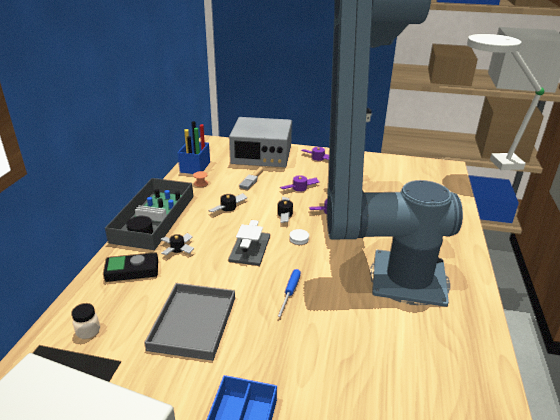

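The scene view (800 px scale) shows these candidates:
- Two-bladed steel and black rotors at (367,322) and (448,363). These are the ones I want.
- Purple look-alikes at (296,306), (298,374) and (174,460).
- A four-bladed rotor at (548,307).
- A white pulley or disc at (379,283).

The balance is at (450,275). The large open grey tray is at (541,228), and the blue divided bin at (521,163) isn't it.

```bash
cat >> h.py <<'E'
from scipy.spatial.transform import Rotation as R
_g=get_image
def get_image(n):
    d=dict(_g(n)); d['rotation']=R.from_euler('xyz',d['rotation']).as_matrix(); return d
def tri(d1,p1,d2,p2):
    A=[];b=[]
    M=np.zeros((3,3));v=np.zeros(3)
    for d,p in((d1,p1),(d2,p2)):
        o=np.array(d['origin']);w=ray(d,*p,0.)-o;w/=np.linalg.norm(w);Q=np.eye(3)-np.outer(w,w);M+=Q;v+=Q@o
    return np.linalg.solve(M,v)
E
python3 -c "
from h import *
a=load('s0');b=load('d0')
for d in(a,b): d['rotation']=R.from_euler('xyz',d['rotation']).as_matrix()
np.save('pics/s0.npy',a,allow_pickle=True);np.save('pics/d0.npy',b,allow_pickle=True)
cv2.imwrite('pics/c0.png',cv2.resize(a['image'][165:275,230:390,::-1],(800,550),interpolation=cv2.INTER_CUBIC))
c=b['image'][185:275,205:325,::-1]
cv2.imwrite('pics/c1.png',cv2.resize(c,(720,540),interpolation=cv2.INTER_CUBIC))
for n,u,v in(('r1',257,224),('r2',314,253)): print(n,ray(a,u,v,36))
for u,v in((285,207),(229,201)):print('side',ray(b,u,v,36))
print('pan',ray(a,315,192,65),ray(b,250,235,65),'tray',ray(a,379,160,30),ray(b,192,318,30))
print(telemetry.get_obs())
"
```

```text
r1 [ 426.11377109 -257.23213343   36.        ]
r2 [ 632.37471803 -252.26412229   36.        ]
side [ 420.80982006 -235.00611016   36.        ]
side [ 620.83993439 -227.71233603   36.        ]
pan [500.12555555 -49.84092192  65.        ] [483.68631     -5.59869619  65.        ] tray [562.18644274 286.37878002  30.        ] [544.96118924 330.97496738  30.        ]
{'clock': 0.1, 'joint_positions': array([-1.32175492e+00,  2.59279952e-01,  1.53596831e+00, -2.87468312e-06,
        1.34800901e+00, -2.02791074e-01]), 'joint_vel': array([-0.00112649, -0.00127246, -0.00464041,  0.00081007, -0.00017423,
       -0.00045442]), 'joint_torque': array([ 2.08097532e-03, -4.38213372e+01, -2.84641832e+01,  7.21352524e-02,
        3.61923873e-02, -4.23205756e-05]), 'ee_pos': array([ 240.04867575, -494.3458638 ,  242.89766341]), 'ee_rot': array([-3.13996158e+00, -3.32514958e-04,  4.51832852e-01]), 'wrist_force': array([-0.57356604, -0.00772966,  0.66718487]), 'moment': array([0.01762538, 0.04345199, 0.05603304]), 'grip_force': 0.0, 'opening': 93.21540976628418}
```

View pics/c0.png

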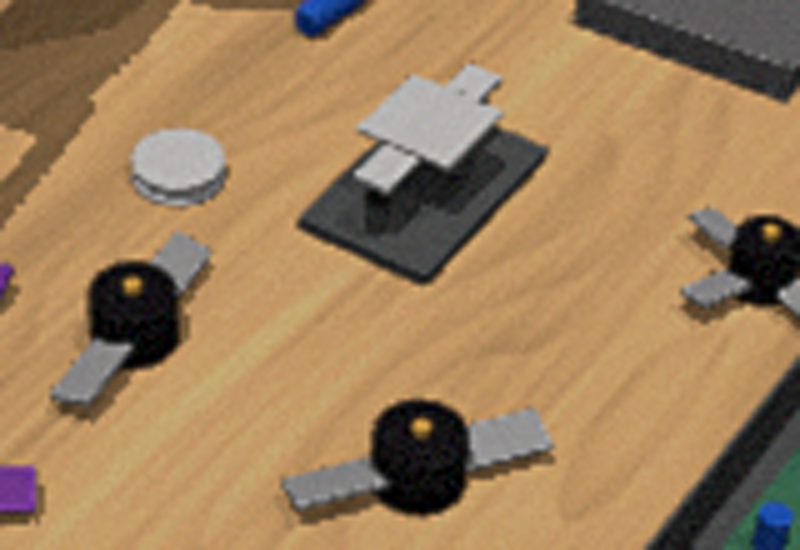

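View pics/c1.png

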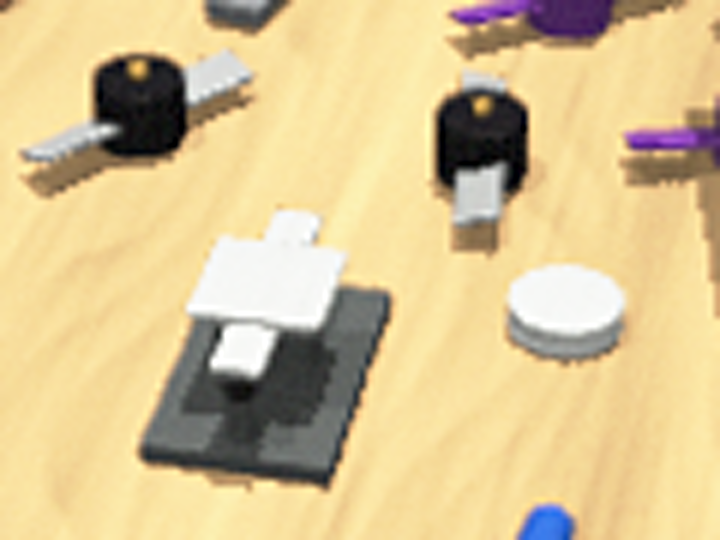

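The crops confirm two black, two-bladed hubs with brass stubs: (132,285) and (422,427) in c0, and (483,105) and (138,68) in c1. The platform quad is clear in both views. I'll triangulate these points next.

```bash
python3 -c "
from h import *
np.set_printoptions(precision=1,suppress=True)
a=load('s0');b=load('d0')
A=lambda x,y:(230+x/5-.4,165+y/5-.4)
B=lambda x,y:(205+x/6-.4,185+y/6-.4)
S=lambda x,y:(x*.7,y*.7)
print('stub1',tri(a,A(132,283),b,B(483,103)))
print('stub2',tri(a,A(422,425),b,B(138,66)))
for t in((196,240),(69,397),(546,428),(290,494)): print('tip',ray(a,*A(*t),24))
for P,Q in zip([(418,75),(500,112),(448,166),(358,128)],[(318,328),(188,310),(222,237),(345,255)]): print('pan',tri(a,A(*P),b,B(*Q)),ray(a,*A(*P),65),ray(b,*B(*Q),65))
for t in ((494,228),(530,198),(587,213),(553,250)): print('tray',ray(a,*S(*t),30))
for t in ((180,286),(235,290),(211,355),(149,347)): print('trayd',ray(b,*t,30))
"
```

```text
stub1 [ 423.6 -256.3   44.8]
stub2 [ 630.7 -248.3   45.2]
tip [ 414.2 -183.3   24. ]
tip [ 440.3 -339.1   24. ]
tip [ 678.1 -189.4   24. ]
tip [ 589.5 -321.3   24. ]
pan [456.7   5.6  61.4] [459.    1.6  65. ] [455.6  10.5  65. ]
pan [523.5   5.2  61.5] [523.8   0.9  65. ] [523.5  10.8  65. ]
pan [525.7 -62.4  61.5] [526.9 -66.3  65. ] [525.  -56.9  65. ]
pan [458.1 -63.9  60.2] [459.3 -69.2  65. ] [458.  -55.7  65. ]
tray [463.7 214.8  30. ]
tray [469.3 399.6  30. ]
tray [625.1 424.6  30. ]
tray [627.5 220.6  30. ]
trayd [620.6 224.7  30. ]
trayd [469.3 205.7  30. ]
trayd [459.4 432.3  30. ]
trayd [609.4 442.6  30. ]
```

Request:
servo_tool(xyz=[[0.269,-0.133,0.083],[0.269,-0.133,0.083],[0.269,-0.133,0.083],[0.269,-0.133,0.083],[0.269,-0.133,0.083],[0.269,-0.133,0.083],[0.269,-0.133,0.083],[0.269,-0.133,0.083],[0.269,-0.133,0.083],[0.269,-0.133,0.083],[0.269,-0.133,0.083],[0.269,-0.133,0.083]], turn=[[0,0,-1.285],[0,0,-1.285],[0,0,-1.285],[0,0,-1.285],[0,0,-1.285],[0,0,-1.285],[0,0,-1.285],[0,0,-1.285],[0,0,-1.285],[0,0,-1.285],[0,0,-1.285],[0,0,-1.285]], jaw=[0,0,0,0,0,0,0,0,0,0,0,0])

```text
clock: 1.1
ee_pos: [424.0, -257.2, 160.2]
ee_rot: [-3.141, -0.001, 1.739]
wrist_force: [-0.4, -0.2, -0.8]
opening: 92.9
grip_force: 0.0
```

```bash
cat >> h.py <<'E'
def go(x,y,z,yaw):
    o=telemetry.get_obs();Rt=R.from_euler('xyz',o['ee_rot']);G=R.from_euler('xyz',[np.pi,0,yaw])
    print('xyz',np.round(Rt.inv().apply(np.array([x,y,z])-o['ee_pos'])/1000,4),'turn',np.round((Rt.inv()*G).as_rotvec(),4))
def st():
    o=telemetry.get_obs();print(*[np.round(o[k],3) for k in('clock','ee_pos','ee_rot','wrist_force','opening','grip_force')])
E
python3 -c "
from h import *
d=snap('wrist','w1');print(d['origin'],d['rotation'],d['K'][0]);st()
print('expected stub px',proj(d,[424,-257,46]),'hubtop',proj(d,[424,-257,42]))"
```

```text
[ 411.96216116 -183.43255552  301.01218513] [[ 9.86053286e-01 -1.60525608e-01 -4.39368396e-02]
 [ 1.66429838e-01  9.50817760e-01  2.61240688e-01]
 [-1.59892702e-04 -2.64909640e-01  9.64273227e-01]] [351.25360913   0.         281.25150716]
1.15 [ 423.989 -257.37   160.311] [-3.141e+00 -1.000e-03  1.736e+00] [-0.422 -0.816  0.92 ] 93.324 0.0
expected stub px [280.81107648 215.21681022] hubtop [280.81821336 213.75388757]
```

View pics/w1.png

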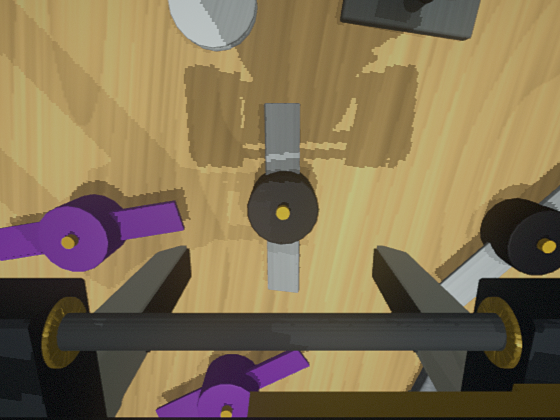

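The wrist view shows the rotor 1 stub at (283,213), within 2 px of the prediction, with the blades vertical as wanted. The purple blade tip at (183,215) clears the finger path.

```bash
python3 -c "
from h import *
d=load('w1');print(ray(d,283,212,48),ray(d,549,245,48));p=ray(d,283,212,48);go(p[0],p[1],34,1.737)"
```

```text
[ 425.10446026 -253.67702916   48.        ] [ 631.02183907 -245.62738988   48.        ]
xyz [0.0034 0.0018 0.1263] turn [-0.0005 -0.0007 -0.001 ]
```

Request:
servo_tool(xyz=[[0.002,0.001,0.035],[0.002,0.001,0.07],[0.002,0.001,0.1],[0.002,0.001,0.12],[0.002,0.001,0.126],[0.002,0.001,0.126],[0.002,0.001,0.126],[0.002,0.001,0.126],[0.002,0.001,0.126],[0.002,0.001,0.126],[0.002,0.001,0.126],[0.002,0.001,0.126]], turn=[[0,0,0],[0,0,0],[0,0,0],[0,0,0],[0,0,0],[0,0,0],[0,0,0],[0,0,0],[0,0,0],[0,0,0],[0,0,0],[0,0,0]], jaw=[0.15,0.15,0.15,0.15,0.15,0.15,0.5,0.6,0.7,0.7,0.7,0.7])

```text
clock: 2.15
ee_pos: [425.4, -256.2, 35.9]
ee_rot: [3.14, 0.002, 1.737]
wrist_force: [-0.8, -0.5, 7.1]
opening: 55.6
grip_force: 30.0
```

Request:
servo_tool(xyz=[[0,0,-0.02],[0,0,-0.05],[0,0,-0.09],[0,0,-0.12],[0,0,-0.146],[0,0,-0.146]], turn=[[0,0,0],[0,0,0],[0,0,0],[0,0,0],[0,0,0],[0,0,0]], jaw=[0.7,0.7,0.7,0.7,0.7,0.7])

```text
clock: 2.65
ee_pos: [427.0, -257.5, 186.2]
ee_rot: [3.136, 0.008, 1.737]
wrist_force: [2.2, -0.5, -3.2]
opening: 55.9
grip_force: 30.0
```

```bash
python3 -c "
from h import *
st();go(491,-110,180,1.571)"
```

```text
2.65 [ 426.971 -257.498  186.156] [3.136 0.008 1.737] [ 2.211 -0.455 -3.242] 55.9 29.999
xyz [0.1349 0.0875 0.0056] turn [0.0067 0.0075 0.1659]
```

Request:
servo_tool(xyz=[[0.03,0.02,0.0],[0.065,0.042,0.0],[0.1,0.065,0.0],[0.125,0.08,0.004],[0.135,0.0875,0.0056],[0.135,0.0875,0.0056],[0.135,0.0875,0.0056],[0.135,0.0875,0.0056]], turn=[[0,0,0.07],[0,0,0.12],[0,0,0.166],[0,0,0.166],[0,0,0.166],[0,0,0.166],[0,0,0.166],[0,0,0.166]], jaw=[0.7,0.7,0.7,0.7,0.7,0.7,0.7,0.7])

```text
clock: 3.32
ee_pos: [488.1, -108.4, 174.3]
ee_rot: [-3.14, -0.0, 1.571]
wrist_force: [-0.5, -0.2, -2.4]
opening: 55.7
grip_force: 30.0
```

```bash
python3 -c "
from h import *
st();d=snap('wrist','w2');o=telemetry.get_obs()['ee_pos']
print([proj(d,P).round() for P in((491,-29,65),(o[0],o[1],o[2]+14))])"
```

```text
3.317 [ 488.11  -108.357  174.272] [-3.14  -0.     1.571] [-0.513 -0.238 -2.384] 55.66 29.999
[array([285., 106.]), array([281., 306.])]
```

View pics/w2.png

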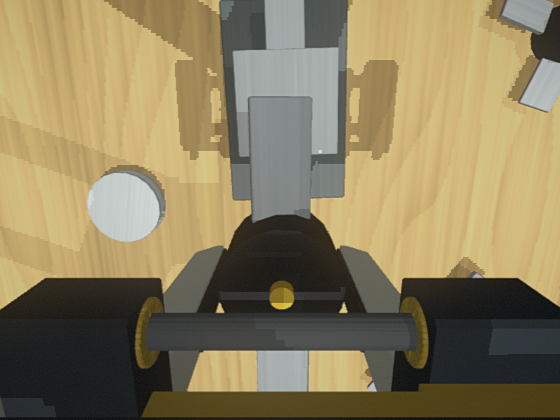

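The wrist view shows platform corners at about (234,52), (338,48), (338,154) and (240,157). The held rotor's stub is at (282,295), with its blades along the tool x axis.

```bash
python3 -c "
from h import *
np.set_printoptions(precision=1,suppress=True)
d=load('w2')
P=[ray(d,*p,65) for p in((234,52),(338,48),(338,154),(240,157))]
for p in P:print(p)
print('c',np.mean(P,0))
for h in(10,12): print('stub',ray(d,282,295,174.3+h))
im=d['image']; hsv=cv2.cvtColor(im,cv2.COLOR_RGB2HSV)
m=((hsv[...,1]<40)&(hsv[...,2]>150)).astype(np.uint8); m[:,:170]=0;m[:,420:]=0;m[220:]=0
ys,xs=np.nonzero(m);print(len(xs),xs.min(),xs.max(),ys.min(),ys.max())
m2=((hsv[...,1]>130)&(hsv[...,0]>15)&(hsv[...,0]<35)&(hsv[...,2]>120)).astype(np.uint8)[275:313,255:310];print(cv2.moments(m2,True)['m10']/m2.sum()+255,cv2.moments(m2,True)['m01']/m2.sum()+275)
for r in (60,70,80,90): print(r,hsv[r,228:248,2].tolist(),hsv[r,330:346,2].tolist())
for c in (240,244,316,325,333): print(c,hsv[44:58,c,2].tolist(),hsv[148:162,c,2].tolist())
"
```

```text
[457.2   5.   65. ]
[525.4   7.4  65. ]
[528.3 -61.6  65. ]
[458.9 -63.7  65. ]
c [492.5 -28.2  65. ]
stub [ 488.6 -106.2  184.3]
stub [ 488.6 -105.1  186.3]
8334 233 338 0 153
281.46666666666664 298.03333333333336
60 [80, 81, 83, 84, 87, 125, 166, 167, 165, 168, 167, 168, 167, 167, 170, 167, 168, 170, 173, 173] [179, 178, 178, 175, 175, 175, 177, 171, 136, 120, 120, 122, 123, 124, 120, 111]
70 [75, 73, 74, 73, 71, 103, 154, 169, 164, 167, 167, 168, 167, 169, 170, 168, 167, 170, 174, 173] [179, 178, 177, 176, 176, 175, 176, 168, 132, 122, 120, 124, 125, 127, 121, 105]
80 [74, 73, 72, 74, 74, 71, 109, 160, 167, 165, 165, 167, 167, 167, 169, 170, 167, 169, 170, 173] [179, 179, 177, 176, 176, 177, 178, 164, 109, 88, 87, 90, 91, 93, 88, 88]
90 [76, 72, 73, 74, 75, 73, 88, 138, 168, 165, 165, 166, 168, 167, 168, 169, 169, 167, 169, 172] [179, 178, 176, 175, 177, 176, 177, 160, 102, 87, 89, 90, 91, 94, 88, 84]
240 [85, 83, 82, 82, 80, 82, 124, 170, 170, 169, 168, 169, 168, 169] [140, 141, 141, 142, 142, 141, 143, 143, 115, 79, 75, 75, 76, 75]
244 [85, 82, 83, 82, 83, 84, 135, 173, 171, 171, 170, 170, 170, 170] [141, 140, 141, 141, 141, 139, 141, 143, 123, 75, 72, 76, 75, 77]
316 [86, 88, 82, 90, 162, 178, 175, 175, 175, 175, 175, 174, 174, 174] [172, 170, 170, 169, 173, 173, 121, 85, 85, 88, 87, 86, 89, 129]
325 [89, 88, 87, 111, 167, 174, 171, 171, 171, 171, 171, 171, 171, 172] [169, 168, 167, 169, 170, 163, 100, 88, 90, 90, 90, 89, 91, 89]
333 [89, 85, 89, 137, 179, 178, 177, 176, 177, 176, 176, 176, 176, 175] [172, 172, 172, 173, 175, 156, 88, 88, 90, 90, 89, 91, 89, 89]
```

```bash
python3 -c "
from h import *
go(492,-30.8,112,1.606)"
```

```text
xyz [0.0779 0.0038 0.0625] turn [-0.001 -0.    -0.036]
```

Request:
servo_tool(xyz=[[0.025,0.001,0.0],[0.055,0.003,0.0],[0.078,0.0038,0.01],[0.078,0.0038,0.035],[0.078,0.0038,0.055],[0.078,0.0038,0.0625],[0.078,0.0038,0.0625],[0.078,0.0038,0.0625],[0.078,0.0038,0.0625]], turn=[[0,0,-0.02],[0,0,-0.036],[0,0,-0.036],[0,0,-0.036],[0,0,-0.036],[0,0,-0.036],[0,0,-0.036],[0,0,-0.036],[0,0,-0.036]], jaw=[0.7,0.7,0.7,0.7,0.7,0.7,0.7,0.7,0.7])

```text
clock: 4.12
ee_pos: [493.4, -31.0, 113.6]
ee_rot: [3.14, 0.001, 1.605]
wrist_force: [-0.0, -0.3, -1.5]
opening: 55.4
grip_force: 30.0
```

```bash
python3 -c "
from h import *
st();go(492,-30.8,101.5,1.606)"
```

```text
4.117 [493.407 -30.976 113.63 ] [3.140e+00 1.000e-03 1.605e+00] [-0.025 -0.312 -1.509] 55.377 29.999
xyz [ 0.0002 -0.0014  0.0121] turn [ 0.0019  0.0007 -0.0005]
```

Request:
servo_tool(xyz=[[0,-0.001,0.005],[0,-0.001,0.009],[0,-0.001,0.012],[0,-0.001,0.012],[0,-0.001,0.012],[0,-0.001,0.012]], turn=[[0,0,0],[0,0,0],[0,0,0],[0,0,0],[0,0,0],[0,0,0]], jaw=[0.7,0.7,0.7,0.7,0.7,0.7])

```text
clock: 4.62
ee_pos: [491.7, -30.2, 100.9]
ee_rot: [3.141, 0.0, 1.607]
wrist_force: [-1.6, -1.0, 2.6]
opening: 55.7
grip_force: 30.0
```

Request:
servo_tool(xyz=[[0,0,0],[0,0,0],[0,0,0],[0,0,0],[0,0,0],[0,0,0],[0,0,0],[0,0,0],[0,0,0],[0,0,0],[0,0,0],[0,0,0]], turn=[[0,0,0],[0,0,0],[0,0,0],[0,0,0],[0,0,0],[0,0,0],[0,0,0],[0,0,0],[0,0,0],[0,0,0],[0,0,0],[0,0,0]], jaw=[0.35,0.2,0.2,0.2,0.2,0.2,0.2,0.2,0.2,0.2,0.2,0.2])

```text
clock: 5.62
ee_pos: [491.5, -30.0, 100.6]
ee_rot: [-3.142, -0.0, 1.607]
wrist_force: [0.2, 0.6, -0.2]
opening: 74.5
grip_force: 0.0
```

```bash
python3 -c "
from h import *
st();d=snap('side','d1');e=snap('scene','s1');w=snap('wrist','w3')
c=cv2.resize(d['image'][190:280,200:300,::-1],(400,360),interpolation=cv2.INTER_CUBIC)
c2=cv2.resize(e['image'][130:220,260:360,::-1],(400,360),interpolation=cv2.INTER_CUBIC)
cv2.imwrite('pics/t1.png',np.hstack([c,c2]))"
```

```text
5.617 [491.522 -29.982 100.558] [-3.142 -0.     1.607] [ 0.233  0.578 -0.197] 74.504 0.0
```

View pics/t1.png

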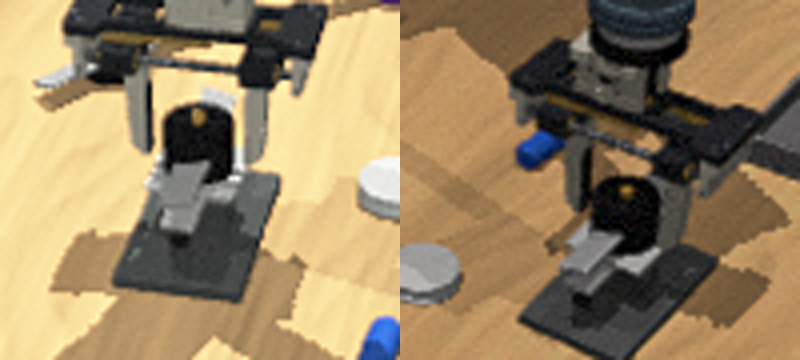

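The side crop shows the hub at (198,140) with the near blade dipping, and the scene crop shows it at (625,210). The rotor is released and standing on the platform. I'll get the tilt from the 3D position of the stub and the blade tips.

```bash
cat >> h.py <<'E'
def brass(d,x0,x1,y0,y1):
    h=cv2.cvtColor(d['image'],cv2.COLOR_RGB2HSV)[y0:y1,x0:x1].astype(int)
    m=((h[...,1]>110)&(h[...,0]>10)&(h[...,0]<35)&(h[...,2]>90)).astype(np.uint8)
    n,l,s,c=cv2.connectedComponentsWithStats(m)
    return [(int(s[i,4]),*(c[i]+[x0,y0]).round(1)) for i in range(1,n) if s[i,4]>2]
E
python3 -c "
from h import *
np.set_printoptions(precision=1,suppress=True)
d=load('d1');e=load('s1');w=load('w3')
D=lambda x,y:(200+x/4-.4,190+y/4-.4)
S=lambda x,y:(260+(x-400)/4-.4,130+y/4-.4)
print('stub',tri(d,D(199,117),e,S(628,191)))
print('stub0 expected',proj(w,[492,-28,113]),'tilted -y',proj(w,[492,-40,112]),'tilted +y',proj(w,[492,-16,112]))
print(brass(w,240,330,150,310))
for n,P in(('level',[492,52,89]),('down',[492,52,75]),('up',[492,52,103])): print('+y tip side',n,(np.array(proj(d,P))-[200,190])*4)
for n,P in(('level',[492,-108,89]),('down',[492,-108,75]),('up',[492,-108,103])): print('-y tip scene',n,(np.array(proj(e,P))-[260,130])*4+[400,0])
cv2.imwrite('pics/w3v.png',w['image'][:,:,::-1])
"
```

```text
stub [490.8 -29.9 107.6]
stub0 expected [282.1 298.4] tilted -y [281.1 322.8] tilted +y [283.2 270.2]
[(572, np.float64(281.5), np.float64(296.7))]
+y tip side level [168.  195.9]
+y tip side down [168.4 211.4]
+y tip side up [167.5 180.3]
-y tip scene level [572.1 257.5]
-y tip scene down [571.3 271.3]
-y tip scene up [572.8 243.5]
```

View pics/w3v.png

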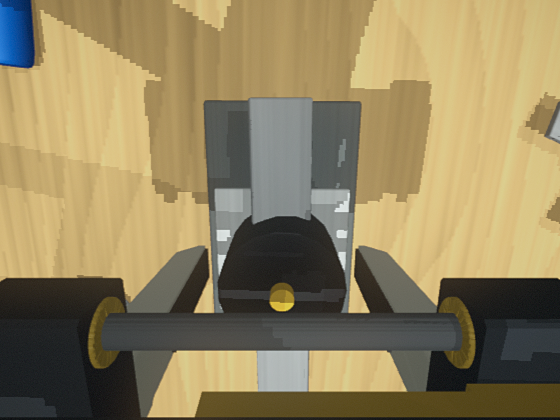

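The wrist view shows the stub at (282,297), against 298 expected when level and 270 or 323 when tipped. The blade tip row is unchanged, so rotor 1 balances and is the good one. I'll leave it there, retreat upward and go for rotor 2.

Request:
servo_tool(xyz=[[0,0,-0.02],[0,0,-0.055],[0,0,-0.09],[0,0,-0.12],[0,0,-0.12],[0,0,-0.12],[0,0,-0.12],[0,0,-0.12]], turn=[[0,0,0],[0,0,0],[0,0,0],[0,0,0],[0,0,0],[0,0,0],[0,0,0],[0,0,0]], jaw=[0.2,0.2,0.2,0.2,0.2,0.2,0.2,0.2])

```text
clock: 6.43
ee_pos: [490.6, -29.7, 219.1]
ee_rot: [-3.139, -0.001, 1.607]
wrist_force: [0.2, 1.0, 0.5]
opening: 74.3
grip_force: 0.0
```

```bash
python3 -c "
from h import *
st();w=snap('wrist','w4');print(brass(w,240,330,100,310));
print([proj(w,[492,y,113]).round(1) for y in(-28,-40,-16)])
go(631,-247,160,0.98)"
```

```text
6.433 [490.59  -29.748 219.127] [-3.139e+00 -1.000e-03  1.607e+00] [0.192 1.035 0.507] 74.339 0.0
[(450, np.float64(285.6), np.float64(102.0)), (166, np.float64(282.9), np.float64(217.3)), (43, np.float64(243.6), np.float64(270.3)), (19, np.float64(259.1), np.float64(260.9)), (423, np.float64(309.7), np.float64(283.2)), (6, np.float64(266.0), np.float64(266.5)), (4, np.float64(328.8), np.float64(269.2)), (96, np.float64(326.9), np.float64(291.2)), (3, np.float64(266.0), np.float64(276.0)), (3, np.float64(266.0), np.float64(283.0)), (24, np.float64(243.7), np.float64(302.3)), (102, np.float64(290.8), np.float64(303.1)), (7, np.float64(255.9), np.float64(301.1)), (3, np.float64(262.0), np.float64(299.0)), (3, np.float64(266.7), np.float64(303.7)), (3, np.float64(252.0), np.float64(307.0)), (3, np.float64(261.7), np.float64(308.0))]
[array([283.3, 216.4]), array([282.7, 231.9]), array([284. , 200.5])]
xyz [-0.2222  0.1327  0.0584] turn [-0.0032  0.      0.6268]
```

The rotor is still level about 1.6 s after release (stub row 217.3, against 216.4 for level).

Request:
servo_tool(xyz=[[-0.035,0.02,0],[-0.07,0.04,0],[-0.1,0.06,0],[-0.135,0.08,0.01],[-0.17,0.1,0.03],[-0.2,0.12,0.05],[-0.222,0.133,0.058],[-0.222,0.133,0.058],[-0.222,0.133,0.058],[-0.222,0.133,0.058]], turn=[[0,0,0.12],[0,0,0.24],[0,0,0.36],[0,0,0.48],[0,0,0.6],[0,0,0.627],[0,0,0.627],[0,0,0.627],[0,0,0.627],[0,0,0.627]], jaw=[0.15,0.15,0.15,0.15,0.15,0.15,0.15,0.15,0.15,0.15])

```text
clock: 7.32
ee_pos: [631.7, -246.3, 161.3]
ee_rot: [-3.139, -0.0, 0.98]
wrist_force: [0.7, -0.0, -0.3]
opening: 79.1
grip_force: 0.0
```

```bash
python3 -c "
from h import *
st();w=snap('wrist','w5');b=[q for q in brass(w,220,340,150,290) if q[0]>50 and q[0]<400];print(b)
print(proj(w,[631,-247,48]))
for q in b: print(ray(w,q[1],q[2]-1,48))
h=cv2.cvtColor(w['image'],cv2.COLOR_RGB2HSV);m=((h[...,1]<40)&(h[...,2]>90)).astype(np.uint8)
for r in (115,130,145,160): x=np.nonzero(m[r,220:340])[0]+220; print(r,x.min() if len(x) else 0,x.max() if len(x) else 0)
go(631,-247,36,0.98)"
```

```text
7.317 [ 631.672 -246.266  161.326] [-3.139 -0.     0.98 ] [ 0.746 -0.046 -0.34 ] 79.149 0.0
[(160, np.float64(282.6), np.float64(215.8))]
[282.19049961 216.91127853]
[ 632.18083878 -245.79429552   48.        ]
115 266 299
130 265 299
145 265 299
160 267 299
xyz [-0.0015  0.      0.1264] turn [-0.0013 -0.0003  0.0005]
```

Request:
servo_tool(xyz=[[-0.001,0,0.035],[-0.001,0,0.07],[-0.001,0,0.1],[-0.001,0,0.12],[-0.001,0,0.126],[-0.001,0,0.126],[-0.001,0,0.126],[-0.001,0,0.126],[-0.001,0,0.126],[-0.001,0,0.126],[-0.001,0,0.126],[-0.001,0,0.126]], turn=[[0,0,0],[0,0,0],[0,0,0],[0,0,0],[0,0,0],[0,0,0],[0,0,0],[0,0,0],[0,0,0],[0,0,0],[0,0,0],[0,0,0]], jaw=[0.15,0.15,0.15,0.15,0.15,0.15,0.5,0.6,0.7,0.7,0.7,0.7])

```text
clock: 8.37
ee_pos: [632.5, -248.2, 38.3]
ee_rot: [3.139, -0.0, 0.98]
wrist_force: [-0.2, 0.7, 8.0]
opening: 55.6
grip_force: 30.0
```

Request:
servo_tool(xyz=[[0,0,-0.02],[0,0,-0.05],[0,0,-0.09],[0,0,-0.13],[0,0,-0.17],[0,0,-0.17],[0,0,-0.17],[0,0,-0.17]], turn=[[0,0,0],[0,0,0],[0,0,0],[0,0,0],[0,0,0],[0,0,0],[0,0,0],[0,0,0]], jaw=[0.7,0.7,0.7,0.7,0.7,0.7,0.7,0.7])

```text
clock: 9.03
ee_pos: [631.2, -247.6, 205.6]
ee_rot: [-3.14, 0.0, 0.98]
wrist_force: [-0.3, 0.8, -3.1]
opening: 55.7
grip_force: 30.0
```

```bash
python3 -c "
from h import *
st();print(telemetry.get_obs()['moment']);go(640,60,205,1.3);go(542,320,205,1.6)"
```

```text
9.033 [ 631.196 -247.582  205.575] [-3.14  0.    0.98] [-0.288  0.811 -3.117] 55.694 29.998
[-0.10681873 -0.03778087  0.01512284]
xyz [ 0.2603 -0.1641  0.0008] turn [-1.600e-03 -1.000e-04 -3.203e-01]
xyz [ 0.4216 -0.3903  0.0011] turn [-1.600e-03 -4.000e-04 -6.203e-01]
```

Request:
servo_tool(xyz=[[0.02,-0.018,0],[0.045,-0.041,0],[0.072,-0.067,0],[0.1,-0.093,0],[0.128,-0.118,0],[0.156,-0.144,0],[0.184,-0.17,0],[0.212,-0.196,0],[0.24,-0.222,0],[0.268,-0.248,0],[0.296,-0.274,0],[0.316,-0.293,0]], turn=[[0,0,-0.05],[0,0,-0.1],[0,0,-0.15],[0,0,-0.2],[0,0,-0.25],[0,0,-0.3],[0,0,-0.35],[0,0,-0.4],[0,0,-0.45],[0,0,-0.5],[0,0,-0.55],[0,0,-0.6]], jaw=[0.7,0.7,0.7,0.7,0.7,0.7,0.7,0.7,0.7,0.7,0.7,0.7])

```text
clock: 10.03
ee_pos: [562.0, 180.6, 203.5]
ee_rot: [-3.136, -0.0, 1.583]
wrist_force: [1.4, -0.8, -2.7]
opening: 55.6
grip_force: 30.0
```

```bash
python3 -c "
from h import *
st();w=snap('wrist','w6');go(542,320,200,1.6)
print([proj(w,P).round() for P in ((542,320,30),(463,215,30),(625,220,30),(615,430,30),(465,420,30))])"
```

```text
10.033 [561.964 180.593 203.471] [-3.136 -0.     1.583] [ 1.426 -0.751 -2.724] 55.56 29.997
xyz [ 0.1355 -0.0163  0.0041] turn [-0.0066 -0.0036 -0.011 ]
[array([260.,  30.]), array([172., 158.]), array([354., 155.]), array([ 359., -134.]), array([ 155., -120.])]
```

View pics/w6.png

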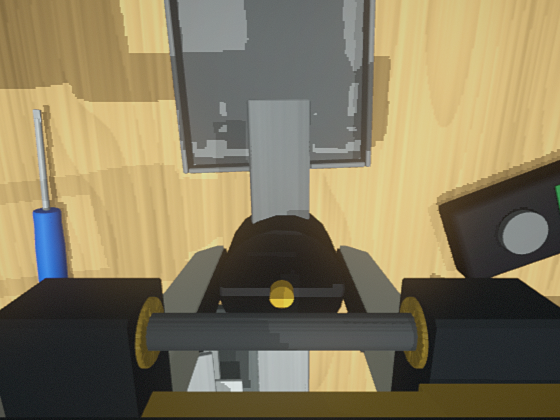

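The wrist view shows the tray's near rim corners at about (186,170) and (370,164), with the rotor held at stub (282,295).

```bash
python3 -c "
from h import *
w=load('w6');A=ray(w,186,170,30);B=ray(w,370,164,30);u=(B-A)/np.linalg.norm(B-A);yaw=np.arctan2(u[1],u[0])
C=(A+B)/2+110*np.array([-u[1],u[0],0]);print(A,B,np.linalg.norm(B-A),yaw,C)
go(C[0],C[1]-3,120,yaw+np.pi/2)"
```

```text
[475.01725019 204.7210301   30.        ] [640.1845316  212.23113231  30.        ] 165.33793419823616 0.04543837538906646 [552.60438935 318.36254521  30.        ]
xyz [ 0.1304 -0.0053  0.084 ] turn [-0.0066 -0.0037 -0.0272]
```

Request:
servo_tool(xyz=[[0.03,-0.002,0],[0.065,-0.005,0],[0.1,-0.009,0.01],[0.13,-0.009,0.04],[0.13,-0.009,0.075],[0.13,-0.009,0.084],[0.13,-0.009,0.084],[0.13,-0.009,0.084],[0.13,-0.009,0.084]], turn=[[0,0,-0.015],[0,0,-0.03],[0,0,-0.03],[0,0,-0.03],[0,0,-0.03],[0,0,-0.03],[0,0,-0.03],[0,0,-0.03],[0,0,-0.03]], jaw=[0.7,0.7,0.7,0.7,0.7,0.7,0.7,0.7,0.7])

```text
clock: 10.83
ee_pos: [555.7, 306.8, 123.8]
ee_rot: [3.14, -0.0, 1.608]
wrist_force: [0.5, 0.6, -2.7]
opening: 55.7
grip_force: 30.0
```

```bash
python3 -c "
from h import *
st();w=snap('wrist','w7');e=snap('scene','s7');d=snap('side','d7')
cv2.imwrite('pics/t7.png',np.hstack([cv2.resize(w['image'][:,:,::-1],(400,300)),cv2.resize(d['image'][180:360,100:340,::-1],(400,300))]))
go(549,316,45,1.616)"
```

```text
10.833 [555.672 306.812 123.844] [ 3.14  -0.     1.608] [ 0.497  0.607 -2.745] 55.748 29.998
xyz [ 0.009  -0.0068  0.0797] turn [ 0.0034 -0.001  -0.0076]
```

View pics/t7.png

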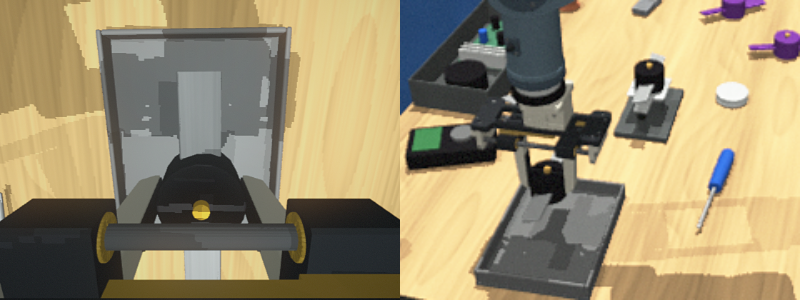

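The wrist half shows the tray's far rim corners at (97,30) and (290,27), with the rotor inside the side walls. The side half shows rotor 1 still level on the balance.

```bash
python3 -c "
from h import *
w=load('w7');A=ray(w,136,42,30);B=ray(w,406,38,30);print(A,B,np.linalg.norm(A-B));u=(B-A)/np.linalg.norm(B-A)
C=(A+B)/2-110*np.array([-u[1],u[0],0]);print(C);go(C[0],C[1],44,1.61)"
```

```text
[462.9601292  420.08923385  30.        ] [627.84411526 428.43679534  30.        ] 165.0951563173107
[550.96395568 314.40371363  30.        ]
xyz [ 0.0073 -0.0049  0.0807] turn [ 0.0034 -0.001  -0.0016]
```

Request:
servo_tool(xyz=[[0.007,-0.005,0.02],[0.007,-0.005,0.045],[0.007,-0.005,0.065],[0.007,-0.005,0.073],[0.007,-0.005,0.077],[0.007,-0.005,0.08],[0.007,-0.005,0.08],[0.007,-0.005,0.08]], turn=[[0,0,0],[0,0,0],[0,0,0],[0,0,0],[0,0,0],[0,0,0],[0,0,0],[0,0,0]], jaw=[0.7,0.7,0.7,0.7,0.7,0.7,0.7,0.7])

```text
clock: 11.65
ee_pos: [550.3, 314.7, 44.0]
ee_rot: [3.139, -0.001, 1.61]
wrist_force: [-0.5, 0.2, -1.8]
opening: 55.3
grip_force: 30.0
```

Request:
servo_tool(xyz=[[0,0,0],[0,0,0],[0,0,0],[0,0,0],[0,0,0],[0,0,0],[0,0,-0.02],[0,0,-0.055],[0,0,-0.09],[0,0,-0.13],[0,0,-0.15],[0,0,-0.15]], turn=[[0,0,0],[0,0,0],[0,0,0],[0,0,0],[0,0,0],[0,0,0],[0,0,0],[0,0,0],[0,0,0],[0,0,0],[0,0,0],[0,0,0]], jaw=[0.35,0.2,0.2,0.2,0.2,0.2,0.2,0.2,0.2,0.2,0.2,0.2])

```text
clock: 12.65
ee_pos: [552.1, 315.6, 199.2]
ee_rot: [3.131, -0.003, 1.61]
wrist_force: [0.3, 0.0, 1.0]
opening: 74.2
grip_force: 0.0
```

Request:
servo_tool(xyz=[[0,0,-0.05],[0,0,-0.05],[0,0,-0.05],[0,0,-0.05],[0,0,-0.05],[0,0,-0.05]], turn=[[0,0,0],[0,0,0],[0,0,0],[0,0,0],[0,0,0],[0,0,0]], jaw=[0.2,0.2,0.2,0.2,0.2,0.2])

```text
clock: 13.15
ee_pos: [548.3, 314.1, 240.2]
ee_rot: [-3.138, 0.001, 1.61]
wrist_force: [0.8, 0.5, 0.3]
opening: 74.5
grip_force: 0.0
```

```bash
python3 -c "
from h import *
st();w=snap('wrist','w8');e=snap('scene','s8');d=snap('side','d8')
cv2.imwrite('pics/t8.png',np.vstack([np.hstack([cv2.resize(w['image'][:,:,::-1],(400,300)),cv2.resize(d['image'][180:360,100:340,::-1],(400,300))]),np.hstack([cv2.resize(e['image'][100:235,260:440,::-1],(400,300)),cv2.resize(d['image'][195:270,210:310,::-1],(400,300),interpolation=cv2.INTER_CUBIC)])]))"
```

```text
13.15 [548.298 314.104 240.19 ] [-3.138e+00  1.000e-03  1.610e+00] [0.769 0.499 0.349] 74.474 0.0
```

View pics/t8.png

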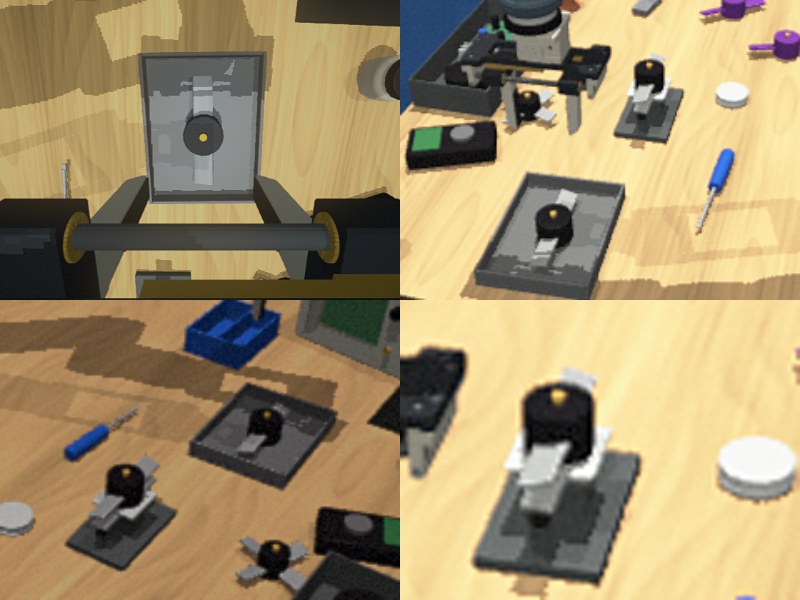

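Rotor 2 stands centred and flat in the grey tray (wrist stub at (203,137)). Rotor 1 stands on the balance (hub at (650,75) in the side crop). Before handing in, I'll compare its stub pixel with the reading taken just after release.

```bash
python3 -c "
from h import *
P={}
for s,d in(('s1','d1'),('s8','d8')):
  a,b=load(s),load(d);pa=brass(a,305,330,170,185);pb=brass(b,240,260,210,225);print(pa,pb)
  if len(pa)==1==len(pb):print(tri(a,pa[0][1:],b,pb[0][1:]))
for y in (-28,-40,-16): print(y,proj(b,[492,y,113]),proj(a,[492,y,113]))
for z in (75,89,103): print('+ytip side',(proj(b,[489,51,z])-[210,195])*4+[400,300])
"
```

```text
[(62, np.float64(314.0), np.float64(171.8)), (4, np.float64(316.0), np.float64(177.2)), (5, np.float64(305.8), np.float64(183.2))] [(11, np.float64(240.9), np.float64(219.6)), (11, np.float64(248.9), np.float64(218.6))]
[(109, np.float64(310.9), np.float64(173.8)), (4, np.float64(328.2), np.float64(170.2)), (10, np.float64(316.2), np.float64(177.0)), (3, np.float64(328.7), np.float64(183.7))] [(14, np.float64(249.3), np.float64(218.5)), (3, np.float64(240.0), np.float64(223.0)), (3, np.float64(258.0), np.float64(223.0))]
-28 [249.02878592 217.59548729] [317.56341326 175.92012829]
-40 [250.05898117 215.51011257] [315.4926134  177.73032346]
-16 [247.98432511 219.7097391 ] [319.61312902 174.12836385]
+ytip side [532.72349706 491.18280902]
+ytip side [532.27111298 475.72567156]
+ytip side [531.81397461 460.10608886]
```

```bash
python3 -c "
from h import *
print(arm.job_done())"
```

```text
the job is handed in; nothing more can be done
None
```

I handed the job in at about 13 s of arm time: the rotor that balanced is centred and level on the beam, and the other stands on its hub in the grey tray; I only put the first rotor on the balance and took the second as off-centre by elimination.

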